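Square the check tile into the colour reader's corner with the pestle

ROBOT

A 6-joint arm with a two-finger parallel gripper is mounted at the origin on the work surface. World frame = base frame: x ahead of the robot, y to its left, z up, the work surface at z = 0. Lengths are in m, angles in rad, forces in N, time in s.
With the tool pointing down it reaches from about 0.375 to 0.975 m from the base axis. Payload 3.8 kg.
Tool frame: the origin (TCP) lies at the very end of the fingers, on their centre line; the grasp point (between the pads) lies 19 mm behind it (robot.grip_depth is the distance from the TCP to the grasp point, in m); z points along the fingers, y is the direction in which the jaws open and shut (so a half turn about z gives the same grasp; the last joint's range is limited). The gripper opens to 88 mm and grips with 3 to 60 N. Pads are 18 mm wide; open, the fingers measure 123 mm over their backs; the gripper's body (75 mm by 187 mm) begins 45 mm behind the grasp point.
Start: joints at [-1.28, 0.264, 1.604, -0, 1.274, -0.037], TCP at [0.217, -0.639, 0.239] pointing down, gripper open.
Joint ranges: [-2.63, 2.63], [-0.94, 2.18], [0.31, 2.57], [-1.31, 4.45], [0, 2.66], [-2.55, 2.55]. Speed limits (rad/s): [2.57, 2.57, 3.14, 3.14, 3.14, 3.14].

INTERFACE

Orientations are given as a unit quaternion [w, x, y, z].
In Python, from bench import robot gives the robot as it stands. The module is installed in compiled form; this text tells all that it offers. Calls block until the motion is done:
- robot.reach(position, orientation): joint-space move of the TCP to a pose.
- robot.servo_line(position, attitude=None, feed=0.15): straight line of the TCP; attitude=None keeps the orientation; feed is the mean speed in m/s.
- robot.set_joints(angles): joint-space move.
- robot.grip(opening): opening from 0.0 (shut) to 1.0 (fully open); the grip force is fixed at half the most; returns when the fingers have stopped.
- robot.pause(seconds).
- robot.inverse_kinematics(position, orientation): joint angles nearest the present ones, or None.
- robot.sense(): the state.
- robot.read_camera(name): name is "scene" or "side" or "wrist"; returns the picture (384x512x3 uint8, red, green, blue); there is no depth.
- robot.camera_model(name): a dict with "fx", "fy", "cx", "cy" (pixels), "position" and "rotation" of the camera in the world. Camera axes: x right, y down, z forward; pixel columns grow to the right and rows downward; lengths in m; the calibration is good to about 2 mm. A picture is of the moment at which its call begins: read the wrist's pose just before it. camera_model takes no time and is no camera call; for the wrist camera it gives the pose at the moment of the call.
A pose or a line that the arm cannot do raises robot.MotionError and nothing moves.
- robot.hand_in(): hands the job in, once; it reports no verdict.
The state is a dict: "t": time; "joints": joint angles; "qvel": joint speeds; "effort": joint torques, N m; "tool_pos": TCP position; "orientation": TCP orientation; "force": force on the tool from outside, world axes, zero at the start; "moment": the same for the moment, N m; "grip_width": opening from 0.0 (shut) to 1.0 (fully open).
Only numpy, scipy, OpenCV 4.12 (cv2) and the standard library are available. Lean on these libraries where they do the work, as an engineer would, in place of code of your own. Each camera call takes 0.05 s, during which the arm holds its last target.

TASK

Pick up the short wooden pestle and with it nudge the white tile across the colour reader's bed: press it square against the long back ledge beside the white housing, then along that ledge and against the side ledge, with a firm 5 N or so each time and never more than 8 N on the tile, which chips, until it lies in the corner touching both. Keep the gripper off the tile (fingerprints spoil it), then stand the pestle upright in the wooden mortar and leave everything else where it is.

Things in the scene. Friction and masses are not known exactly. Their poses are not given: they have to be found in the camera images.
- reader: Spice colour reader, fixed. Flat grey bed 170 x 170 mm, surface 14 mm above the worktop. Two ledges, 12 mm wide, 12 mm above the bed: back ledge on its +x side, side ledge on its +y side, meeting in a square corner; -x and -y sides open. White housing, 70 mm deep, 45 mm high, behind the back ledge. Origin: centre of the bed's underside; ledge inner faces at +73 mm in x and y. Yaw up to 0.4 rad.
- back_ledge: The reader's back ledge, an aluminium bar 170 mm long, 12 mm wide and 12 mm high on the +x side of the bed, next to the housing. Origin: centre of its underside, on the bed; axes as the reader's; the tile meets its -x face. Fixed.
- side_ledge: The reader's side ledge, an aluminium bar 158 mm long, 12 mm wide and 12 mm high on the +y side of the bed. Origin: centre of its underside, on the bed; axes as the reader's; the tile meets its -y face. Fixed.
- reader_corner (a point): The inner corner of the two ledges, on the bed surface (73, 73, 14 mm from the reader's origin); axes as the reader's: +x into the back ledge, +y into the side ledge.
- tile: White glazed ceramic tile, 90 x 90 x 10 mm, about 190 g, loose on the bed, at first 10 to 45 mm short of each ledge and turned up to 0.2 rad from square. It slides on the bed under about 0.4 to 1 N (friction 0.24 to 0.36). Origin: centre of its underside; x and y along its edges; +x side goes against the back ledge, +y side against the side ledge.
- tile_corner (a point): The tile's +x, +y corner at its underside (45, 45, 0 mm from its origin): the corner that belongs in the reader's corner.
- pestle: Short pale wooden pestle, 106 mm tall, about 90 g, standing upright on its flat foot on the worktop. Round: foot 36 mm in diameter from 0 to 22 mm up, straight handle 24 mm in diameter from 36 to 88 mm up, knob 28 mm in diameter on top. Origin: centre of the foot's underside; z along its axis to the knob.
- mortar: Broad brown wooden mortar standing on the worktop, 55 mm high, 140 mm over the rim (wall 9 mm thick), with a flat inner floor about 80 mm across, 15 mm above its underside. Origin: centre of its underside. It may have changed places with the steel bowl.
- bowl: Bystander: thin shiny stainless steel bowl, 144 mm over the rim, 50 mm high. Origin: centre of its underside.
- dish: Bystander: low brown ceramic dish, 110 mm across, 28 mm high. Origin: centre of its underside.
- scoop: Bystander: turquoise plastic scoop, 165 mm long, 56 mm wide, 33 mm high. Origin: underside, where the handle meets the pan; +x towards the pan.
- jar: Bystander: small amber glass jar with steel cap, 54 mm in diameter, 85 mm tall. Origin: centre of its underside.
- shaker: Bystander: small plain steel shaker, 40 mm in diameter, 65 mm tall. Origin: centre of its underside.
Mind the look-alikes: they are no part of the job. Several things look just like the mortar: the one meant starts nearest to the robot's base.

How it is judged:
By the outcome, as a careful person would: the job done as asked, in the order asked, and still so for the second after the job is handed in, with the robot touching nothing.
It also fails if it takes over 72 s, if anything falls off the work surface, if the arm or the gripper's body presses on something with over 40 N, if the wrist force passes 120 N, or if a joint passes its speed limit or range.

## Working session

There is one attempt and no reset: what is moved stays moved. The work goes in short steps, each a Python script; the robot and the scene stay as the last script left them, time stands still between calls to the robot, and variables do not carry over. Pictures are saved under pics/ and viewed, and the job is handed in when it is done.

```bash
mkdir -p pics; python3 - <<'E'
from bench import robot
import cv2
s=robot.sense();print(s)
for n in("scene","side","wrist"):
    m=robot.camera_model(n);print(n,m)
    cv2.imwrite(f"pics/{n}0.png",robot.read_camera(n)[:,:,::-1])
E
```

```text
{'t': 0.0, 'joints': array([-1.27990726e+00,  2.64742803e-01,  1.60534440e+00, -1.24284733e-05,
        1.27370204e+00, -3.69276528e-02]), 'qvel': array([ 0.0003857 ,  0.00055036,  0.00085503, -0.00166745, -0.00025746,
       -0.0002451 ]), 'effort': array([ 7.58985916e-04, -5.02106988e+01, -3.56872451e+01,  7.28028989e-02,
        2.94031471e-02, -1.81005971e-04]), 'tool_pos': array([ 0.21711018, -0.63839148,  0.23741096]), 'orientation': array([-1.08870098e-03,  9.86596179e-01,  1.63177125e-01, -1.44980075e-04]), 'force': array([ 0.47504726,  1.04202624, -0.88374574]), 'moment': array([ 0.03884923,  0.01769316, -0.00154539]), 'grip_width': 0.9994312250664638}
scene {'fx': 475.4595347635951, 'fy': 475.4595347635951, 'cx': 254.43854934583112, 'cy': 192.36599909794256, 'position': array([ 1.50126701, -0.37951288,  1.54531637]), 'rotation': array([-0.25669892,  0.82448324,  0.48210266, -0.14802052])}
side {'fx': 356.6103619735746, 'fy': 356.6103619735746, 'cx': 252.2197744650894, 'cy': 188.6119285045444, 'position': array([ 0.53797892, -0.64345622,  0.9983663 ]), 'rotation': array([-0.3387096 ,  0.94018004, -0.03505622,  0.01040912])}
wrist {'fx': 305.7066074238651, 'fy': 305.7066074238651, 'cx': 258.81907028120145, 'cy': 188.67063331096588, 'position': array([ 0.29605359, -0.61191049,  0.38355729]), 'rotation': array([ 0.13018969,  0.80214728, -0.57495075, -0.09508955])}
```

View pics/scene0.png

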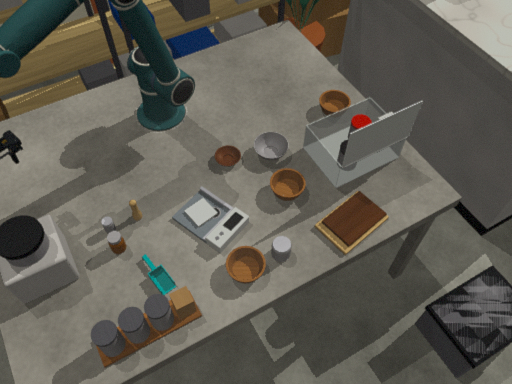

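View pics/side0.png

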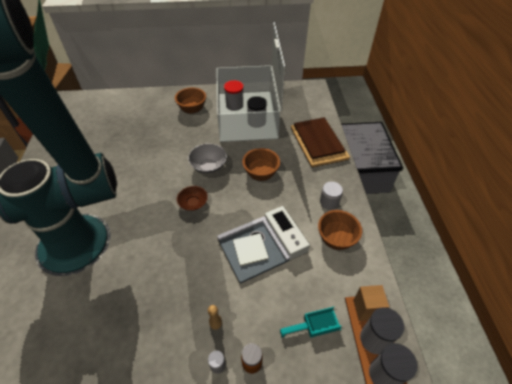

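View pics/wrist0.png

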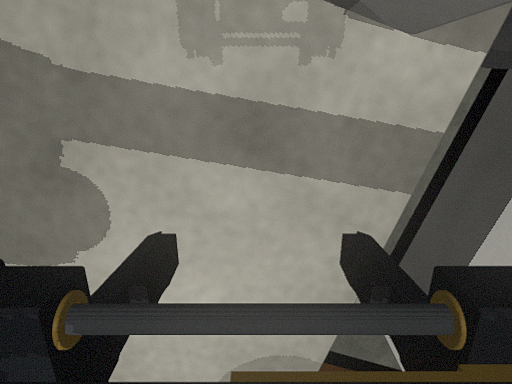

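```bash
cat > h.py <<'E'
import numpy as np, cv2
from scipy.spatial.transform import Rotation as R
def rot(q): return R.from_quat([q[1],q[2],q[3],q[0]])
def px(m,u,v,z):
    d=rot(m['rotation']).apply([(u-m['cx'])/m['fx'],(v-m['cy'])/m['fy'],1.0]); p=m['position']
    return p+d*(z-p[2])/d[2]
def proj(m,P):
    P=np.atleast_2d(P); c=rot(m['rotation']).inv().apply(P-m['position'])
    return np.c_[m['cx']+m['fx']*c[:,0]/c[:,2], m['cy']+m['fy']*c[:,1]/c[:,2]]
E
python3 - <<'E'
from h import *
from bench import robot
m=robot.camera_model('side');s=robot.camera_model('scene')
for n,u,v,z in [('mA',190,99,.05),('mB',261,162,.055),('mC',340,228,.055),('dish',192,199,.028),('bowl',208,157,.05),('tile',250,249,.024),('pestletop',213,309,.106),('pestlefoot',216,328,0)]: print(n,px(m,u,v,z).round(3))
for n,u,v,z in [('mA',334,101,.05),('mB',288,184,.055),('mC',246,263,.055),('dish',229,155,.028),('bowl',271,146,.05),('tile',202,212,.024),('pestletop',134,202,.106),('pestlefoot',137,218,0)]: print(n,px(s,u,v,z).round(3))
a=cv2.imread('pics/side0.png');cv2.imwrite('pics/side0z.png',cv2.resize(a[180:360,180:380],None,fx=4,fy=3.3,interpolation=cv2.INTER_CUBIC)[:600])
a=cv2.imread('pics/scene0.png');cv2.imwrite('pics/scene0z.png',cv2.resize(a[130:280,100:300],None,fx=4,fy=4,interpolation=cv2.INTER_CUBIC))
E
```

```text
mA [0.358 0.667 0.05 ]
mB [0.632 0.259 0.055]
mC [ 0.854 -0.046  0.055]
dish [0.382 0.127 0.028]
bowl [0.438 0.305 0.05 ]
tile [ 0.568 -0.081  0.024]
pestletop [ 0.46  -0.295  0.106]
pestlefoot [ 0.459 -0.307  0.   ]
mA [0.356 0.674 0.05 ]
mB [0.642 0.26  0.055]
mC [ 0.856 -0.043  0.055]
dish [0.384 0.137 0.028]
bowl [0.442 0.301 0.05 ]
tile [ 0.576 -0.078  0.024]
pestletop [ 0.467 -0.29   0.106]
pestlefoot [ 0.464 -0.301  0.   ]
```

View pics/side0z.png

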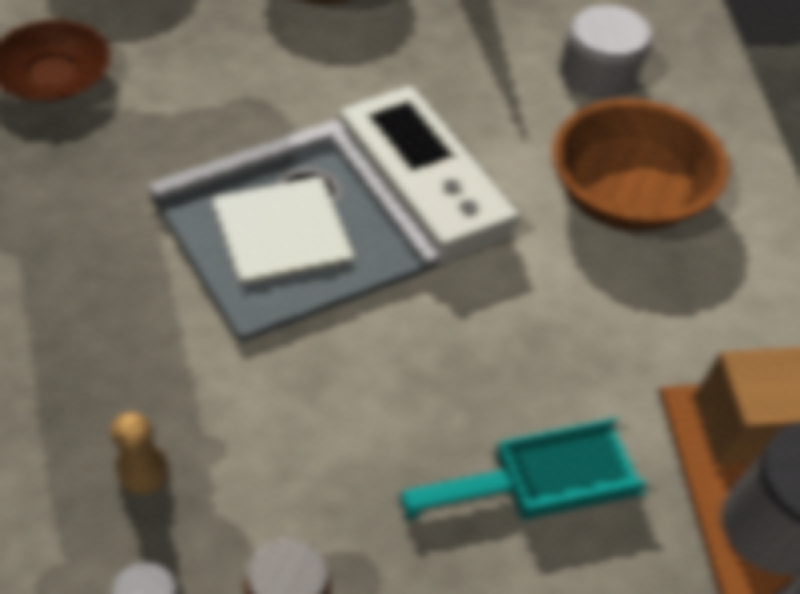

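View pics/scene0z.png

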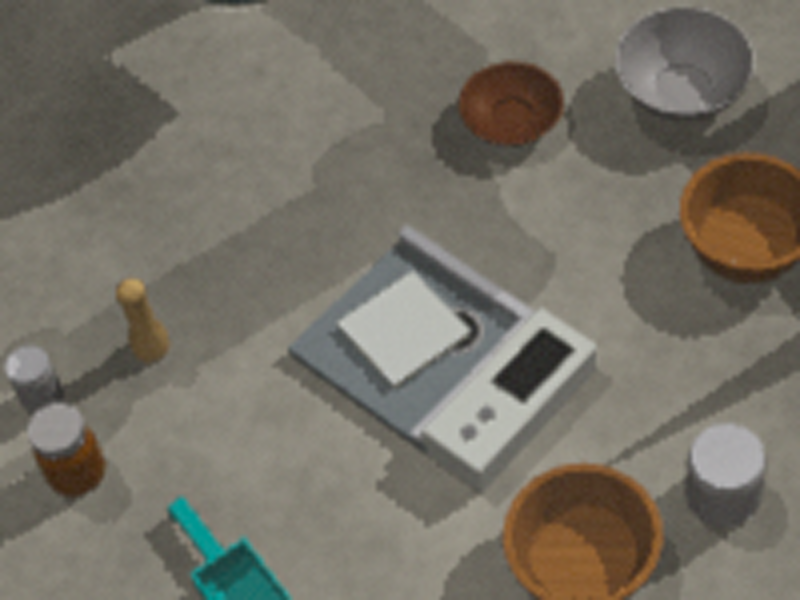

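```bash
python3 - <<'E'
from h import *
from bench import robot
s=robot.sense();m=robot.camera_model('wrist')
T=rot(s['orientation'])
print(T.inv().apply(m['position']-s['tool_pos']), (T.inv()*rot(m['rotation'])).as_matrix().round(3)); print(T.as_matrix().round(3))
m=robot.camera_model('side');c=robot.camera_model('scene')
# reader tray corners guess by side zoom: u=180+x/4, v=180+y/3.3
for n,x,y,z in [('bed -x-y',243,335,.014),('bed -x+y',165,207,.014),('ledge top +y -x',152,186,.026),('hous +y back?',340,110,.059),('bed+x-y',437,258,.026)]: print(n,px(m,180+x/4,180+y/3.3,z).round(3))
for n,x,y,z in [('bed -x-y',415,435,.014),('bed -x+y',290,352,.014),('ledge',403,230,.026)]: print(n,px(c,100+x/4,130+y/4,z).round(3))
for n,x,y,z in [('shaker',145,580,.065),('jar',288,555,.085),('scoop handle',402,498,.02)]: print(n,px(m,180+x/4,180+y/3.3,z).round(3))
for n,x,y,z in [('shaker',28,362,.065),('jar',57,424,.085)]: print(n,px(c,100+x/4,130+y/4,z).round(3))
E
```

```text
[ 8.32621650e-02 -9.24693087e-06 -1.46025342e-01] [[-0.001 -0.948 -0.318]
 [ 1.    -0.001 -0.001]
 [ 0.001 -0.318  0.948]]
[[ 0.947  0.322 -0.   ]
 [ 0.322 -0.947  0.002]
 [ 0.    -0.002 -1.   ]]
bed -x-y [ 0.534 -0.183  0.014]
bed -x+y [ 0.479 -0.046  0.014]
ledge top +y -x [ 0.469 -0.029  0.026]
hous +y back? [0.624 0.026 0.059]
bed+x-y [ 0.685 -0.123  0.026]
bed -x-y [ 0.677 -0.121  0.014]
bed -x+y [ 0.539 -0.185  0.014]
ledge [ 0.473 -0.034  0.026]
shaker [ 0.464 -0.396  0.065]
jar [ 0.552 -0.39   0.085]
scoop handle [ 0.632 -0.334  0.02 ]
shaker [ 0.465 -0.403  0.065]
jar [ 0.552 -0.402  0.085]
```

```bash
cat >> h.py <<'E'
def down(psi):
    c,s=np.cos(psi),np.sin(psi)
    q=R.from_matrix(np.array([[c,s,0],[s,-c,0],[0,0,-1]])).as_quat()
    return np.array([q[3],q[0],q[1],q[2]])
def ex(psi): return np.array([np.cos(psi),np.sin(psi),0])
def ey(psi): return np.array([np.sin(psi),-np.cos(psi),0])
E
python3 - <<'E'
from h import *
from bench import robot
c=np.array([.582,-.073,0]);p=np.array([.462,-.302,0])
for n,q,z in (('rd',c,.2),('rd push',c,.063),('pes',p,.05)):
  for psi in np.arange(-3,3.2,.4):
    j=robot.inverse_kinematics(q+[0,0,z],down(psi)); print(n,round(psi,2),None if j is None else np.round(j,2))
E
```

```text
rd -3.0 [-0.17  0.13  1.84 -0.    1.18 -1.88]
rd -2.6 [-0.17  0.13  1.84 -0.    1.18 -2.28]
rd -2.2 None
rd -1.8 None
rd -1.4 None
rd -1.0 [-0.17  0.13  1.84 -0.    1.18  2.4 ]
rd -0.6 [-0.17  0.13  1.84 -0.    1.18  2.  ]
rd -0.2 [-0.17  0.13  1.84 -0.    1.18  1.6 ]
rd 0.2 [-0.17  0.13  1.84 -0.    1.18  1.2 ]
rd 0.6 [-0.17  0.13  1.84 -0.    1.18  0.8 ]
rd 1.0 [-0.17  0.13  1.84 -0.    1.18  0.4 ]
rd 1.4 [-0.17  0.13  1.84 -0.    1.18  0.  ]
rd 1.8 [-0.17  0.13  1.84 -0.    1.18 -0.4 ]
rd 2.2 [-0.17  0.13  1.84 -0.    1.18 -0.8 ]
rd 2.6 [-0.17  0.13  1.84 -0.    1.18 -1.2 ]
rd 3.0 [-0.17  0.13  1.84 -0.    1.18 -1.6 ]
rd push -3.0 [-0.17  0.27  1.95 -0.    0.92 -1.88]
rd push -2.6 [-0.17  0.27  1.95 -0.    0.92 -2.28]
rd push -2.2 None
rd push -1.8 None
rd push -1.4 None
rd push -1.0 [-0.17  0.27  1.95 -0.    0.92  2.4 ]
rd push -0.6 [-0.17  0.27  1.95 -0.    0.92  2.  ]
rd push -0.2 [-0.17  0.27  1.95 -0.    0.92  1.6 ]
rd push 0.2 [-0.17  0.27  1.95 -0.    0.92  1.2 ]
rd push 0.6 [-0.17  0.27  1.95 -0.    0.92  0.8 ]
rd push 1.0 [-0.17  0.27  1.95 -0.    0.92  0.4 ]
rd push 1.4 
[... 182 characters left out ...]
1.2 ]
rd push 3.0 [-0.17  0.27  1.95 -0.    0.92 -1.6 ]
pes -3.0 [-0.62  0.23  2.03 -0.    0.88 -2.34]
pes -2.6 None
pes -2.2 None
pes -1.8 None
pes -1.4 [-0.62  0.23  2.03 -0.    0.88  2.35]
pes -1.0 [-0.62  0.23  2.03 -0.    0.88  1.95]
pes -0.6 [-0.62  0.23  2.03 -0.    0.88  1.55]
pes -0.2 [-0.62  0.23  2.03 -0.    0.88  1.15]
pes 0.2 [-0.62  0.23  2.03 -0.    0.88  0.75]
pes 0.6 [-0.62  0.23  2.03 -0.    0.88  0.35]
pes 1.0 [-0.62  0.23  2.03 -0.    0.88 -0.05]
pes 1.4 [-0.62  0.23  2.03 -0.    0.88 -0.45]
pes 1.8 [-0.62  0.23  2.03 -0.    0.88 -0.85]
pes 2.2 [-0.62  0.23  2.03 -0.    0.88 -1.25]
pes 2.6 [-0.62  0.23  2.03 -0.    0.88 -1.65]
pes 3.0 [-0.62  0.23  2.03 -0.    0.88 -2.05]
```

```bash
python3 - <<'E'
from h import *
from bench import robot
m0=robot.camera_model('wrist')
off=np.array([.0833,0,-.146]);Rt=R.from_matrix([[0,-.948,-.318],[1,0,0],[0,-.318,.948]])
pts=np.array([[.537,-.184,.014],[.68,-.121,.014],[.475,-.04,.014],[.62,.026,.059],[.69,.02,.05],[.462,-.302,.0],[.462,-.302,.106]])
best=[]
for x in np.arange(.4,.65,.05):
 for y in np.arange(-.4,.05,.05):
  for z in (.2,.25,.3):
   for psi in np.arange(-1,3.1,.2):
    T=rot(down(psi)); q=(T*Rt).as_quat()
    m=dict(m0,position=np.array([x,y,z])+T.apply(off),rotation=[q[3],*q[:3]])
    u=proj(m,pts)
    if u.min()>8 and u[:,0].max()<504 and u[:,1].max()<250:
        best.append((z,np.ptp(u[:,0]),x,y,psi))
best.sort(key=lambda b:-b[1]); print(len(best),best[:5])
z,_,x,y,psi=best[0]
robot.reach([x,y,z],down(psi)); robot.pause(.2)
import json
m=robot.camera_model('wrist');im=robot.read_camera('wrist');cv2.imwrite('pics/w1.png',im[:,:,::-1])
json.dump({k:np.asarray(v).tolist() for k,v in m.items()},open('w1.json','w'))
s=robot.sense();print(s['t'],s['tool_pos'],x,y,z,psi)
E
```

```text
159 [(0.2, np.float64(467.26889837896704), np.float64(0.5), np.float64(-0.10000000000000009), np.float64(-0.8)), (0.2, np.float64(421.240972032695), np.float64(0.6), np.float64(-0.15000000000000008), np.float64(2.999999999999999)), (0.2, np.float64(420.3688380555277), np.float64(0.55), np.float64(-0.15000000000000008), np.float64(2.599999999999999)), (0.2, np.float64(418.661244629863), np.float64(0.55), np.float64(-0.15000000000000008), np.float64(2.3999999999999995)), (0.2, np.float64(409.1364365903313), np.float64(0.55), np.float64(-0.10000000000000009), np.float64(-0.20000000000000018))]
2.5833 [ 0.50004361 -0.1004676   0.20001668] 0.5 -0.10000000000000009 0.2 -0.8
```

View pics/w1.png

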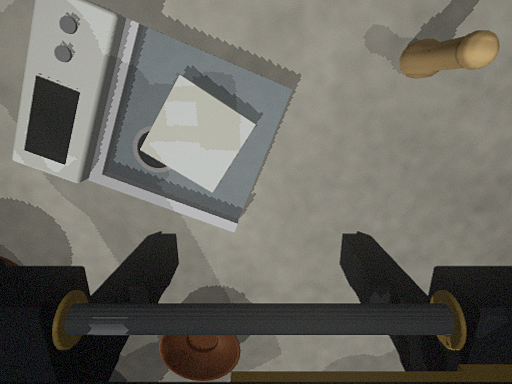

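```bash
python3 - <<'E'
import cv2
a=cv2.imread('pics/w1.png');cv2.imwrite('pics/w1a.png',cv2.resize(a[0:240,80:310],None,fx=2.5*1.2,fy=2.5,interpolation=cv2.INTER_CUBIC)) 
cv2.imwrite('pics/w1b.png',cv2.resize(a[20:90,380:510],None,fx=6,fy=6,interpolation=cv2.INTER_CUBIC))
E
```

```text
(no output)
```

View pics/w1a.png

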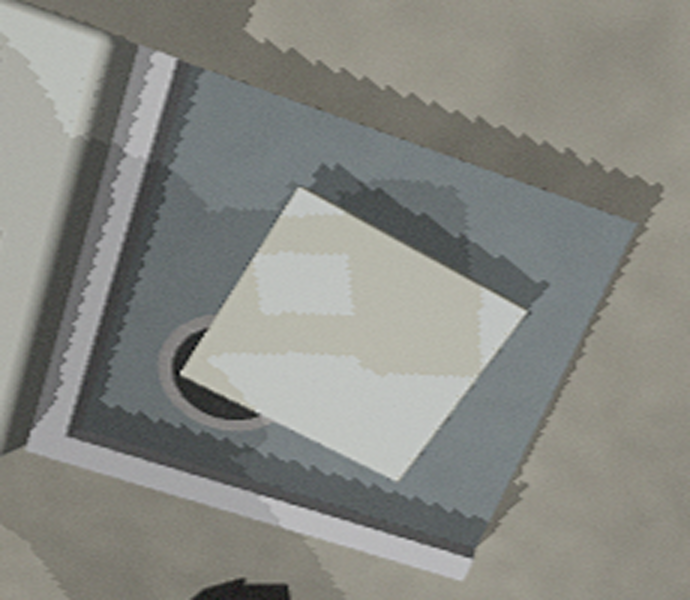

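View pics/w1b.png

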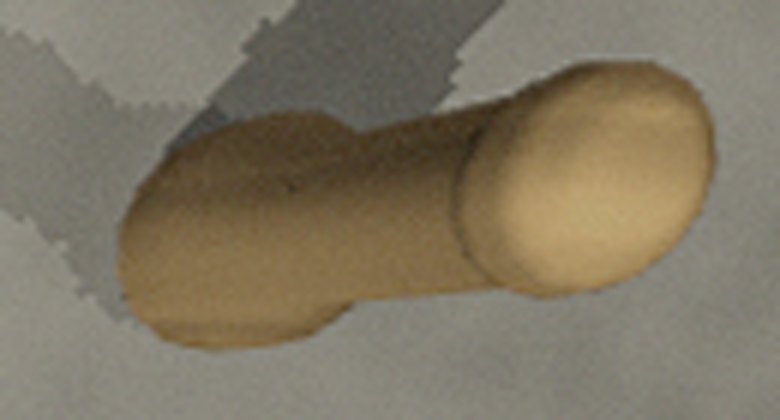

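```bash
python3 - <<'E'
from h import *
import json
from scipy.optimize import least_squares
m=json.load(open('w1.json'));m={k:np.array(v) for k,v in m.items()}
Z=lambda x,y:(80+x/3,y/2.5)
def fit(mod,pix,x0):
    mod=np.array(mod)/1e3;pix=np.array([Z(*p) for p in pix])
    def f(p):
        P=R.from_euler('z',p[2]).apply(mod)+[p[0],p[1],0]
        return (proj(m,P)-pix).ravel()
    r=least_squares(f,x0); print(r.x.round(4),r.fun.reshape(-1,2).round(1).tolist()); return r.x
rd=fit([(-85,-85,14),(73,73,26),(85,85,26),(-85,73,26),(-85,85,26),(73,-85,26),(85,-85,26)],[(637,222),(68,437),(27,450),(475,555),(463,580),(178,60),(150,50)],[.58,-.07,.4])
ti=fit([(45,-45,24),(-45,-45,24),(-45,45,24),(45,45,24)],[(300,187),(527,311),(400,480),(180,375)],[.57,-.08,.4])
d=R.from_euler('z',-rd[2]).apply([ti[0]-rd[0],ti[1]-rd[1],0])*1e3
print('tile in reader mm',d,'yaw',ti[2]-rd[2])
t=np.linspace(0,6.28,60)
def f(p):
    foot=np.vstack([np.c_[p[0]+.018*np.cos(t),p[1]+.018*np.sin(t),0*t+z] for z in(0,.022)]);u=proj(m,foot)
    k=np.array([p[0],p[1],.094]);uk=proj(m,np.vstack([np.c_[p[0]+.014*np.cos(t),p[1]+.014*np.sin(t),0*t+z] for z in(.09,.1)]))
    return [u[:,0].min()-399.7,u[:,1].min()-38.3,u[:,1].max()-78.3,uk[:,1].min()-30,uk[:,1].max()-69.5]
r=least_squares(f,[.46,-.3],diff_step=1e-4);print('pestle',r.x,np.round(r.fun,1))
json.dump(dict(rd=rd.tolist(),ti=ti.tolist(),pe=r.x.tolist()),open('pose.json','w'))
E
```

```text
[ 0.5766 -0.0712  0.3873] [[0.9, 0.8], [0.0, -0.2], [0.4, 0.4], [0.2, 1.8], [0.6, 0.6], [0.7, -0.4], [-2.6, -1.8]]
[ 0.5689 -0.0781  0.1987] [[-0.4, -0.6], [0.8, -0.2], [-0.2, 1.0], [-0.1, 0.0]]
tile in reader mm [-9.72245827 -3.48253622  0.        ] yaw -0.18862244634065373
pestle [ 0.45665926 -0.2931289 ] [-0.   0.   0.4 -1.4  1.3]
```

```bash
python3 - <<'E'
from h import *
from bench import robot
psi=.387+np.pi/2
p=np.array([.4585,-.2945])
robot.reach([*p,.14],down(psi)); 
cv2.imwrite('pics/w2.png',robot.read_camera('wrist')[:,:,::-1]);cv2.imwrite('pics/side2.png',cv2.resize(robot.read_camera('side')[230:370,150:290,::-1],None,fx=4,fy=4))
print(robot.sense()['t'])
E
```

```text
5.325
```

View pics/w2.png

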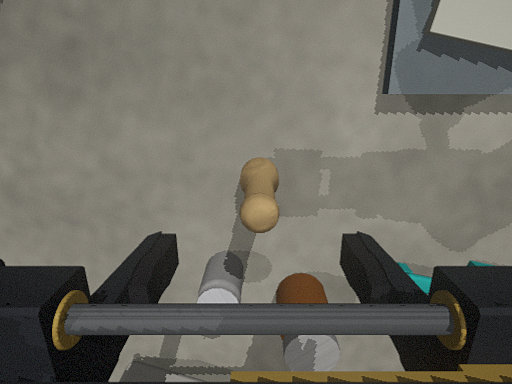

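View pics/side2.png

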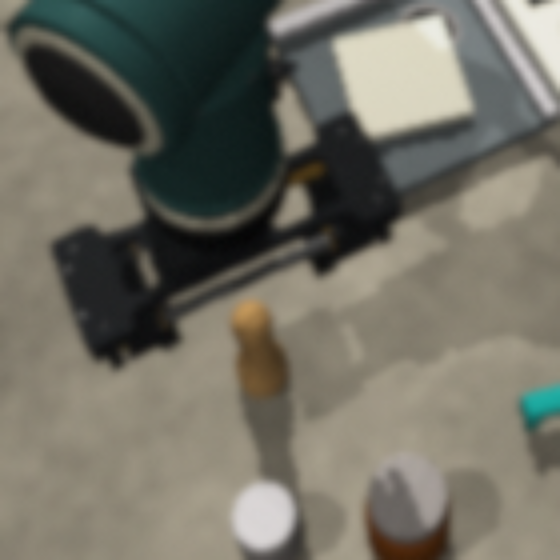

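```bash
python3 - <<'E'
from h import *
from bench import robot
m=robot.camera_model('wrist')
im=cv2.imread('pics/w2.png');hsv=cv2.cvtColor(im[140:245,225:300],cv2.COLOR_BGR2HSV)
mask=(hsv[...,1]>90)&(hsv[...,2]>60);ys,xs=np.nonzero(mask);print(xs.min()+225,xs.max()+225,ys.min()+140,ys.max()+140)
t=np.linspace(0,6.28,90)
from scipy.optimize import least_squares
sil=[(0,18),(22,18),(36,12),(88,12),(92,14),(98,14),(102,11),(106,5)]
def f(p):
    u=proj(m,np.vstack([np.c_[p[0]+r/1e3*np.cos(t),p[1]+r/1e3*np.sin(t),0*t+z/1e3] for z,r in sil]))
    return [u[:,0].min()-xs.min()-225,u[:,0].max()-xs.max()-226,u[:,1].min()-ys.min()-140,u[:,1].max()-ys.max()-141]
r=least_squares(f,[.458,-.294],diff_step=1e-4);print(r.x,np.round(r.fun,1), robot.sense()['tool_pos'])
E
```

```text
240 278 158 232
[ 0.45863185 -0.29292005] [-1.4  1.4 -1.3  1.1] [ 0.45858714 -0.29437631  0.14006621]
```

```bash
python3 - <<'E'
from h import *
from bench import robot
psi=.387+np.pi/2
robot.servo_line([.4587,-.2932,.047],down(psi),feed=.1)
s=robot.sense();print(s['t'],s['tool_pos'],s['force'])
robot.grip(0.0)
s=robot.sense();print(s['t'],s['tool_pos'],s['force'],s['grip_width']*88)
z0=s['tool_pos'][2]
robot.servo_line([.4587,-.2932,.12],feed=.1)
robot.pause(.2)
cv2.imwrite('pics/w3.png',robot.read_camera('wrist')[:,:,::-1])
s=robot.sense();print(s['t'],s['tool_pos'],s['force'],s['moment'],s['grip_width']*88)
E
```

```text
6.4083 [ 0.45929984 -0.2936292   0.04768779] [ 0.43001385 -0.02921537  0.29834233]
7.4083 [ 0.4586628  -0.29326291  0.04705639] [ 0.07107424 -0.00098803  0.23941249] 24.270769359626023
8.5417 [ 0.45825674 -0.2929016   0.11918259] [-0.47216976 -0.23922663 -0.9456947 ] [-0.0305649  -0.06194777 -0.01374073] 23.91498243355768
```

View pics/w3.png

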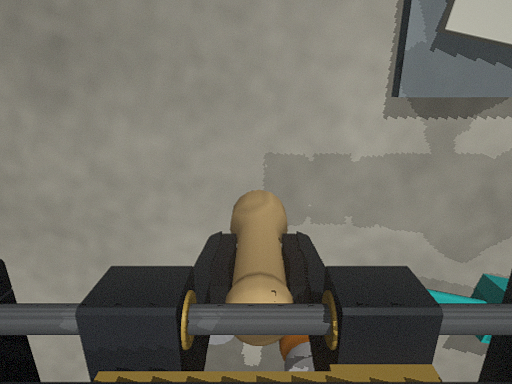

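```bash
python3 - <<'E'
from h import *
from bench import robot
import json
P=json.load(open('pose.json'));rd=P['rd'];Rz=R.from_euler('z',rd[2])
W=lambda x,y,z:Rz.apply([x/1e3,y/1e3,0])+[rd[0],rd[1],z]
q=down(rd[2]+np.pi/2)
robot.servo_line(W(-84,4.5,.12),q,feed=.2)
robot.servo_line(W(-84,4.5,.064),feed=.08)
for i in range(8):
    robot.pause(.05);s=robot.sense();print(round(s['t'],3),s['tool_pos'].round(4),s['force'].round(2),s['moment'].round(3))
for i in range(1,6):
    robot.servo_line(W(-84+i,4.5,.064),feed=.02);s=robot.sense();print(round(s['t'],3),Rz.inv().apply(s['tool_pos']-[rd[0],rd[1],0]).round(5),Rz.inv().apply(s['force']).round(2))
cv2.imwrite('pics/w4.png',robot.read_camera('wrist')[:,:,::-1]);cv2.imwrite('pics/side4.png',cv2.resize(robot.read_camera('side')[190:330,180:320,::-1],None,fx=4,fy=4))
E
```

```text
10.583 [ 0.4978 -0.0989  0.0645] [-0.21 -0.01 -0.87] [-0.064 -0.07  -0.022]
10.633 [ 0.4979 -0.0989  0.0647] [ 0.66  0.64 -1.17] [-0.049 -0.149 -0.001]
10.683 [ 0.4979 -0.0989  0.0647] [-0.4  -1.23 -2.12] [ 0.029 -0.159 -0.   ]
10.733 [ 0.4978 -0.0989  0.0647] [-0.24  0.34 -0.57] [-0.029 -0.147 -0.054]
10.783 [ 0.4977 -0.0988  0.0646] [-0.16  0.65 -0.14] [-0.011 -0.118 -0.033]
10.833 [ 0.4976 -0.0988  0.0645] [ 0.42  0.26 -0.5 ] [-0.005 -0.113 -0.006]
10.883 [ 0.4975 -0.0988  0.0644] [ 0.18  0.66 -0.71] [-0.062 -0.056  0.033]
10.933 [ 0.4974 -0.0988  0.0643] [-0.16 -0.13 -0.6 ] [-0.001 -0.108 -0.019]
11.183 [-0.08291  0.00449  0.06404] [-0.45 -0.19 -0.51]
11.433 [-0.08195  0.00449  0.06398] [-0.16 -0.29 -0.48]
11.683 [-0.08093  0.0045   0.064  ] [-0.24  0.41 -2.26]
11.933 [-0.07992  0.0045   0.06399] [-0.9   0.52 -0.6 ]
12.183 [-0.07894  0.00449  0.06401] [-0.39  1.12 -1.18]
```

View pics/w4.png

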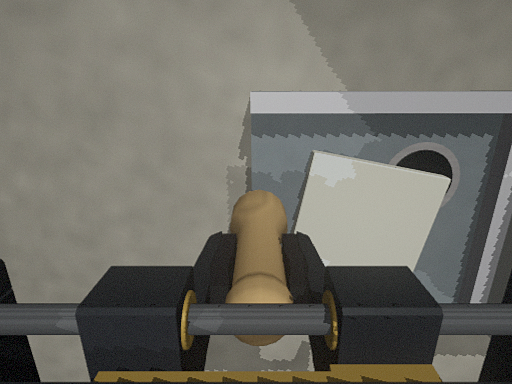

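View pics/side4.png

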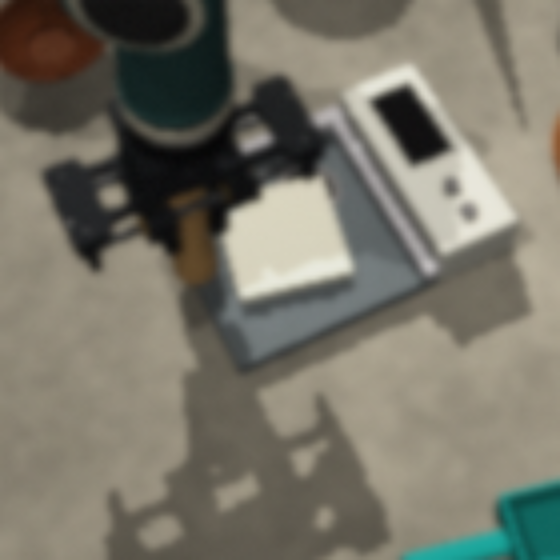

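```bash
cat >> h.py <<'E'
import json
from bench import robot
P=json.load(open('pose.json'));rd=P['rd'];Rz=R.from_euler('z',rd[2])
def W(x,y,z): return Rz.apply([x/1e3,y/1e3,0])+[rd[0],rd[1],z]
def Fr(n=5,dt=.02):
    a=[]
    for i in range(n):
        robot.pause(dt);a.append(robot.sense()['force'])
    return Rz.inv().apply(np.mean(a,0)), Rz.inv().apply(np.array(a))
def pos(): return Rz.inv().apply(robot.sense()['tool_pos']-[rd[0],rd[1],0])*1e3
E
python3 - <<'E'
from h import *
base,_=Fr(10);print('base',base)
x=-79.;y=4.5
np.save('base1.npy',base)
while x<-41:
    st,fd=(4,.02) if x<-50 else (1,.01)
    x+=st
    robot.servo_line(W(x,y,.064),feed=fd)
    f,_=Fr(3,.01);f-=base
    print(x,f.round(2),pos().round(2),round(robot.sense()['t'],2))
    if -f[0]>2.5:break
cv2.imwrite('pics/w5.png',robot.read_camera('wrist')[:,:,::-1])
E
```

```text
base [-0.13090009  0.20059362 -1.06727552]
-75.0 [ 0.19 -0.44 -0.22] [-74.86   4.5   64.01] 12.82
-71.0 [ 0.48 -0.06  0.42] [-70.89   4.49  63.99] 13.2
-67.0 [ 0.48 -0.19 -0.24] [-66.82   4.45  64.01] 13.57
-63.0 [ 0.46 -0.47  0.41] [-62.73   4.46  64.05] 13.95
-59.0 [0.05 0.08 0.08] [-58.75   4.45  64.05] 14.32
-55.0 [ 0.39 -0.52  0.  ] [-54.76   4.46  64.05] 14.7
-51.0 [ 0.03 -0.3  -0.06] [-50.74   4.46  64.04] 15.07
-47.0 [-0.25 -0.23 -0.41] [-46.76   4.44  64.03] 15.45
-46.0 [-0.33 -0.54 -0.02] [-45.99   4.52  64.  ] 15.72
-45.0 [-0.49  0.03  0.2 ] [-44.99   4.54  63.96] 16.0
-44.0 [-0.63 -0.05  0.16] [-43.97   4.53  63.95] 16.27
-43.0 [ 0.01  0.3  -0.16] [-42.9    4.5   64.01] 16.55
-42.0 [-0.54  0.16  0.15] [-41.91   4.5   64.01] 16.82
-41.0 [-1.96 -0.3   0.64] [-41.28   4.55  63.92] 17.1
```

View pics/w5.png

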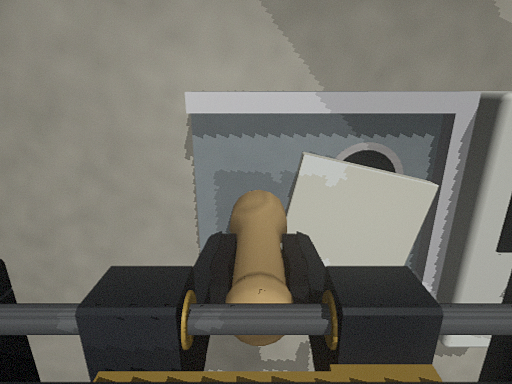

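```bash
python3 - <<'E'
from h import *
base=np.load('base1.npy')
x=-41.;y=4.5
while x<-28:
    x+=.5
    robot.servo_line(W(x,y,.064),feed=.01)
    f,_=Fr(4,.01);f-=base
    print(x,f.round(2),pos().round(2),round(robot.sense()['t'],2))
    if -f[0]>3:break
cv2.imwrite('pics/w6.png',robot.read_camera('wrist')[:,:,::-1])
E
```

```text
-40.5 [-2.81 -0.07  1.08] [-40.93   4.61  63.85] 17.43
-40.0 [-4.57  0.18  1.57] [-40.53   4.61  63.82] 17.72
```

View pics/w6.png

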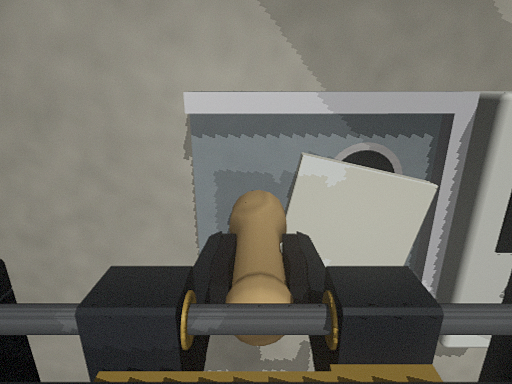

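```bash
python3 - <<'E'
from h import *
robot.servo_line(W(-54,4.5,.064),feed=.06)
robot.servo_line(W(-54,-17,.064),feed=.06)
base,_=Fr(8);np.save('base1.npy',base);print(base)
x=-54.;y=-17
robot.servo_line(W(-49,y,.064),feed=.02);x=-49.
while x<-28:
    x+=1 if x<-45 else .7
    robot.servo_line(W(x,y,.064),feed=.012)
    f,_=Fr(3,.01);f-=base
    print(x,f.round(2),pos().round(2),round(robot.sense()['t'],2))
    if -f[0]>3:break
cv2.imwrite('pics/w7.png',robot.read_camera('wrist')[:,:,::-1])
E
```

```text
[ 0.0047944  -0.08767502 -1.0612764 ]
-48.0 [-0.15  0.46 -0.07] [-47.99 -16.99  64.  ] 19.47
-47.0 [ 0.15 -0.51  0.05] [-46.97 -17.02  64.03] 19.74
-46.0 [-0.3  -0.08  0.08] [-46.05 -16.98  63.97] 20.02
-45.0 [-1.05  0.02  0.14] [-45.23 -16.93  63.87] 20.29
-44.3 [-0.71 -0.22 -0.16] [-44.33 -16.96  63.95] 20.57
-43.599999999999994 [-0.7   0.09 -0.19] [-43.52 -17.01  64.02] 20.84
-42.89999999999999 [-0.84 -0.6   0.44] [-42.79 -17.02  64.04] 21.12
-42.19999999999999 [-1.47  0.14  0.25] [-42.11 -17.01  64.02] 21.39
-41.499999999999986 [-1.12 -0.19  0.  ] [-41.42 -17.03  64.02] 21.67
-40.79999999999998 [-1.31 -0.53  0.38] [-40.73 -16.99  63.99] 21.94
-40.09999999999998 [-0.95 -0.25 -0.15] [-40.01 -17.02  64.01] 22.22
-39.39999999999998 [-1.14 -0.05 -0.21] [-39.35 -17.02  64.02] 22.49
-38.699999999999974 [-1.22 -0.04 -0.53] [-38.64 -17.    64.  ] 22.77
-37.99999999999997 [-0.73 -0.08  0.18] [-37.92 -17.01  64.  ] 23.04
-37.29999999999997 [-0.85 -0.01  0.46] [-37.23 -17.    64.02] 23.32
-36.599999999999966 [-1.17 -0.88  0.53] [-36.59 -17.01  63.98] 23.59
-35.89999999999996 [-1.54 -0.38 -0.26] [-35.86 -17.    63.99] 23.87
-35.19999999999996 [-1.58  0.02  0.31] [-35.15 -16.98  63.98] 24.14
-34.49999999999996 [-1.76 -0.48  0.38] [-34.42 -16.99  64.01] 24.42
-33.799999999999955 [-0.93 -0.25 -0.01] [-33.73 -17.02  64.01] 24.69
-33.09999999999995 [-2.28 -0.46  0.28] [-33.2  -17.    63.96] 24.97
-32.39999999999995 [-3.47 -0.8   1.73] [-32.89 -16.91  63.89] 25.24
```

View pics/w7.png

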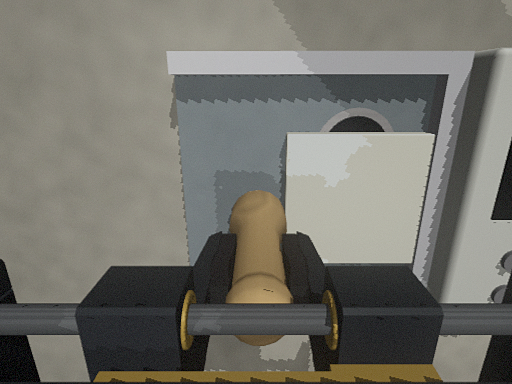

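```bash
python3 - <<'E'
from h import *
base=np.load('base1.npy')
x=-32.4;y=-17
for i in range(8):
    f,a=Fr(6,.02);f-=base
    print(x,f.round(2),a[:,0].min().round(2),pos().round(2),round(robot.sense()['t'],2))
    if -f[0]>4.8:break
    x+=np.clip((5.3+f[0])/3.5,.1,.4)
    robot.servo_line(W(x,y,.064),feed=.01)
robot.pause(.2)
f,a=Fr(6,.02);print((f-base).round(2))
m=robot.camera_model('wrist');json.dump({k:np.asarray(v).tolist() for k,v in m.items()},open('w8.json','w'))
cv2.imwrite('pics/w8.png',robot.read_camera('wrist')[:,:,::-1])
a=cv2.imread('pics/w8.png');cv2.imwrite('pics/w8a.png',cv2.resize(a[30:270,160:500],None,fx=2.3,fy=2.3,interpolation=cv2.INTER_CUBIC))
print(robot.sense()['t'])
E
```

```text
-32.4 [-4.77 -0.44  1.91] -6.06 [-32.81 -16.92  63.92] 25.39
-32.248395024969504 [-5.02 -0.92  1.89] -5.79 [-32.71 -16.9   63.89] 25.74
[-5.25 -0.65  2.23]
26.0917
```

View pics/w8a.png

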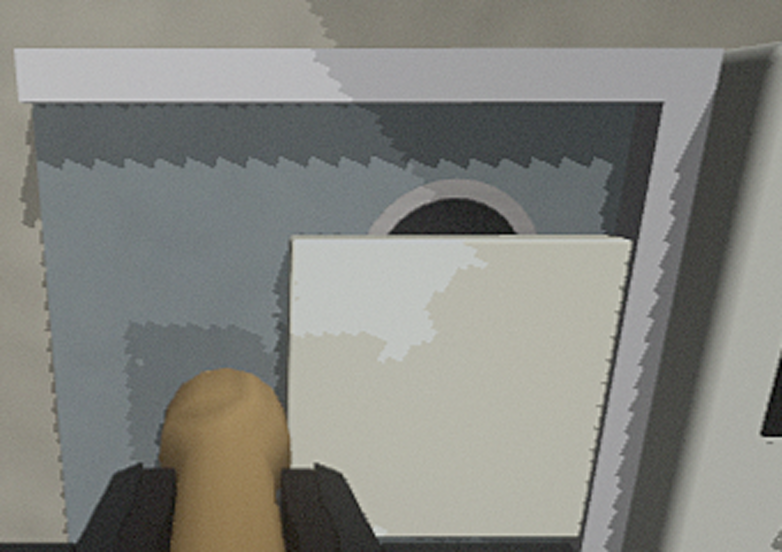

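```bash
python3 - <<'E'
from h import *
m={k:np.array(v) for k,v in json.load(open('w8.json')).items()}
for n,x,y,z in [('-x+y',292,238,.024),('+x+y',632,240,.024),('+x-y',580,537,.024),('ledge in corner top',663,101,.026),('ledge -x in',22,101,.026)]:
    p=px(m,160+x/2.3,30+y/2.3,z);print(n,(Rz.inv().apply(p-[rd[0],rd[1],0])*1e3).round(1))
E
```

```text
-x+y [-15.6  39.1  24. ]
+x+y [73.9 38.5 24. ]
+x-y [ 74.4 -51.3  24. ]
ledge in corner top [74.2 72.7 26. ]
ledge -x in [-82.9  72.9  26. ]
```

```bash
python3 - <<'E'
from h import *
robot.servo_line(W(-50,-17,.064),feed=.08)
robot.servo_line(W(-55,-22,.10),feed=.12)
q=down(rd[2])
robot.servo_line(W(-20,-79,.10),q,feed=.08)
robot.servo_line(W(31,-79,.10),feed=.12)
robot.servo_line(W(31,-79,.064),feed=.08)
robot.pause(.2)
base,_=Fr(8);np.save('base2.npy',base);print(base,pos(),robot.sense()['t'])
cv2.imwrite('pics/w9.png',robot.read_camera('wrist')[:,:,::-1])
cv2.imwrite('pics/side9.png',cv2.resize(robot.read_camera('side')[190:330,200:340,::-1],None,fx=4,fy=4))
E
```

```text
[ 0.0217676  -0.16663623 -0.86454207] [ 31.2219867  -79.13789208  64.38214806] 30.15
```

View pics/w9.png

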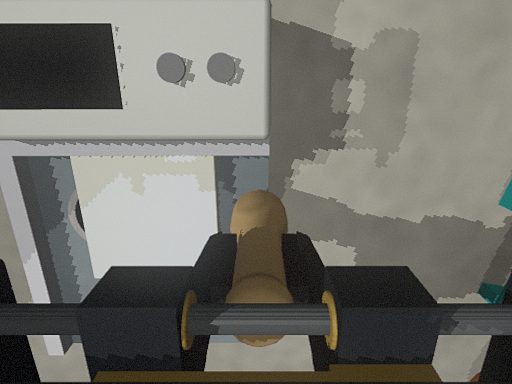

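View pics/side9.png

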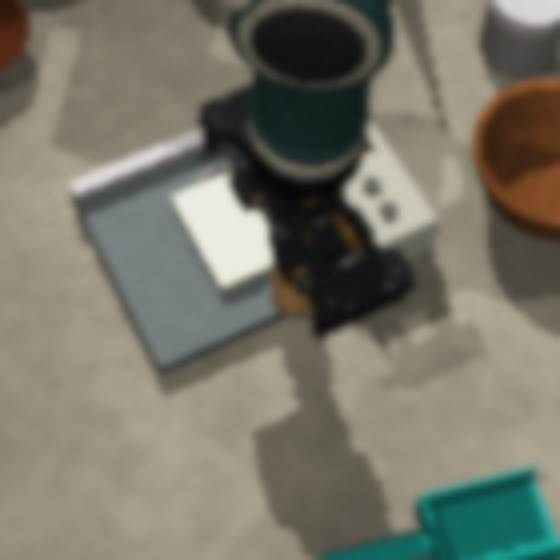

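```bash
python3 - <<'E'
from h import *
base=np.load('base2.npy')
y=-79.
X=lambda y:31+np.clip((y+70)/34,0,1.2)*1.5
while y<-28:
    st,fd=(4,.02) if y<-41.5 else (.7,.01)
    y+=st
    robot.servo_line(W(X(y),y,.064),feed=fd)
    f,_=Fr(3,.01);f-=base
    print(round(y,1),f.round(2),pos().round(2),round(robot.sense()['t'],2))
    if -f[1]>2.5:break
cv2.imwrite('pics/w10.png',robot.read_camera('wrist')[:,:,::-1])
E
```

```text
-75.0 [-0.2   0.81  0.06] [ 31.03 -74.81  64.02] 30.62
-71.0 [-0.19 -0.22 -0.22] [ 30.98 -70.87  63.98] 31.0
-67.0 [-0.37 -0.22  0.26] [ 31.15 -66.92  64.03] 31.38
-63.0 [ 0.47  0.61 -0.13] [ 31.28 -62.77  63.94] 31.75
-59.0 [-0.3   0.21  0.05] [ 31.49 -58.74  63.95] 32.12
-55.0 [0.01 0.26 0.44] [ 31.67 -54.75  63.96] 32.5
-51.0 [-0.17 -0.05 -0.1 ] [ 31.85 -50.78  63.97] 32.88
-47.0 [0.25 0.37 0.12] [ 32.04 -46.77  63.99] 33.25
-43.0 [-0.13 -0.12  0.26] [ 32.17 -42.76  63.97] 33.62
-39.0 [-0.1   0.21 -0.01] [ 32.35 -38.74  63.98] 34.0
-38.3 [-0.08 -0.48 -0.2 ] [ 32.39 -38.31  63.99] 34.27
-37.6 [-0.43 -0.23  0.16] [ 32.4  -37.62  63.98] 34.55
-36.9 [-0.39 -0.47  0.25] [ 32.46 -36.85  64.  ] 34.83
-36.2 [ 0.05 -0.77  0.17] [ 32.47 -36.14  63.97] 35.1
-35.5 [-0.75 -1.17  0.15] [ 32.51 -35.42  63.99] 35.38
-34.8 [ 0.02 -1.54 -0.32] [ 32.58 -34.9   64.03] 35.65
-34.1 [-0.48 -3.04  0.2 ] [ 32.64 -34.54  64.12] 35.92
```

View pics/w10.png

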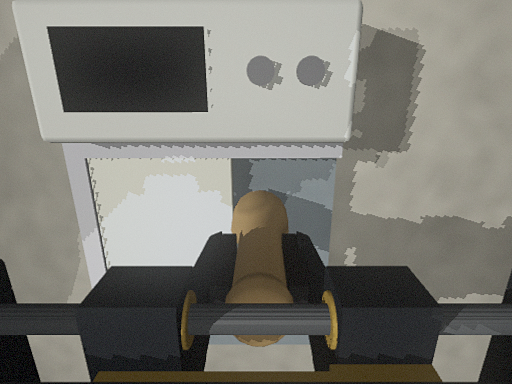

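```bash
python3 - <<'E'
from h import *
base=np.load('base2.npy')
y=-34.1;x=32.6
for i in range(9):
    f,a=Fr(6,.02);f-=base
    print(round(y,2),f.round(2),a[:,1].min().round(2),pos().round(2),round(robot.sense()['t'],2))
    if -f[1]>4.8:break
    y+=np.clip((5.3+f[1])/3.5,.1,.4)
    robot.servo_line(W(x,y,.064),feed=.01)
robot.pause(.2)
f,a=Fr(6,.02);print((f-base).round(2))
m=robot.camera_model('wrist')
a=robot.read_camera('wrist')[:,:,::-1]; cv2.imwrite('pics/w11.png',a);json.dump({k:np.asarray(v).tolist() for k,v in m.items()},open('w11.json','w'))
cv2.imwrite('pics/w11a.png',cv2.resize(a[130:300,55:345],None,fx=2.7,fy=2.7,interpolation=cv2.INTER_CUBIC))
E
```

```text
-34.1 [-0.84 -2.89 -0.13] -3.72 [ 32.68 -34.47  64.11] 36.08
-33.7 [-1.34 -5.11 -0.06] -5.96 [ 32.71 -34.24  64.18] 36.42
[-1.01 -4.88 -0.53]
```

View pics/w11a.png

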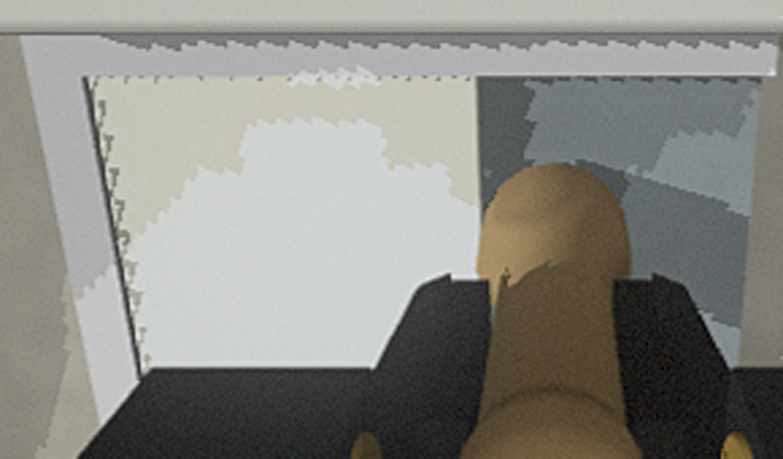

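```bash
python3 - <<'E'
from h import *
robot.servo_line(W(32.6,-60,.064),feed=.08)
robot.servo_line(W(30,-70,.12),feed=.15)
robot.servo_line(W(0,40,.17),feed=.2)
robot.pause(.15)
m=robot.camera_model('wrist')
a=robot.read_camera('wrist')[:,:,::-1]; cv2.imwrite('pics/w12.png',a);json.dump({k:np.asarray(v).tolist() for k,v in m.items()},open('w12.json','w'))
print(robot.sense()['t'],pos())
for n in('side','scene'):cv2.imwrite(f'pics/{n}12.png',robot.read_camera(n)[:,:,::-1])
E
```

```text
38.7583 [ -0.16970101  39.27042042 169.1496967 ]
```

View pics/w12.png

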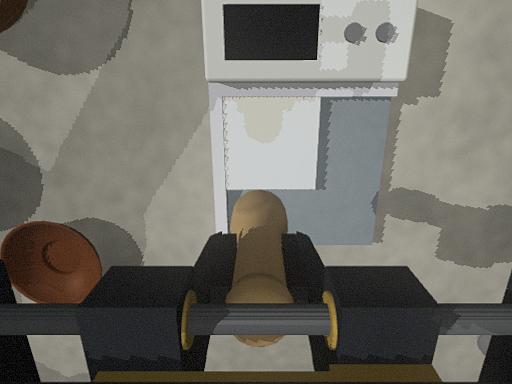

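```bash
python3 - <<'E'
import cv2
a=cv2.imread('pics/w12.png');cv2.imwrite('pics/w12a.png',cv2.resize(a[75:215,200:340],None,fx=4.2,fy=4.2,interpolation=cv2.INTER_CUBIC))
E
```

```text
(no output)
```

View pics/w12a.png

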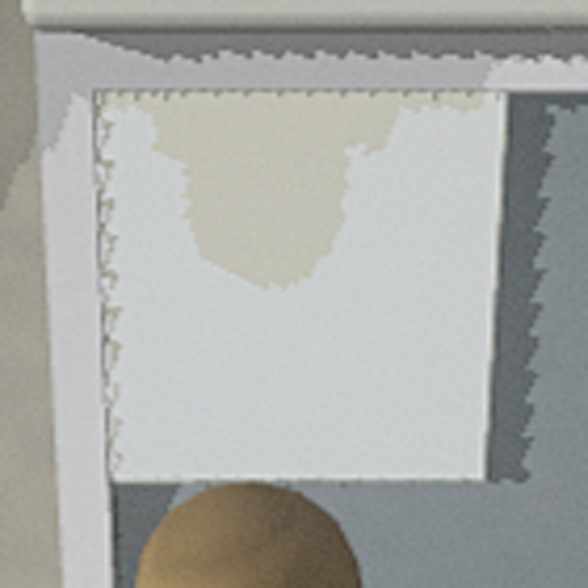

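View pics/side12.png

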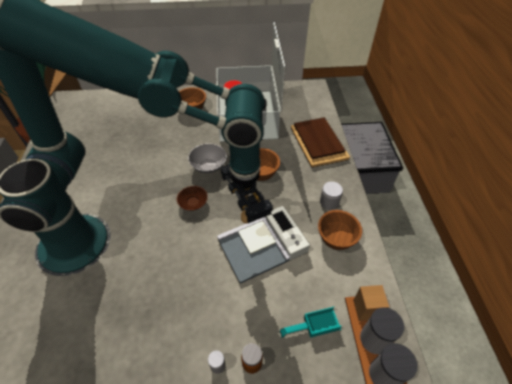

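```bash
python3 - <<'E'
from h import *
robot.servo_line([.57,.23,.19],feed=.2)
robot.pause(.15)
m=robot.camera_model('wrist')
a=robot.read_camera('wrist')[:,:,::-1]; cv2.imwrite('pics/w13.png',a);json.dump({k:np.asarray(v).tolist() for k,v in m.items()},open('w13.json','w'))
print(robot.sense()['t'])
E
```

```text
40.5333
```

View pics/w13.png

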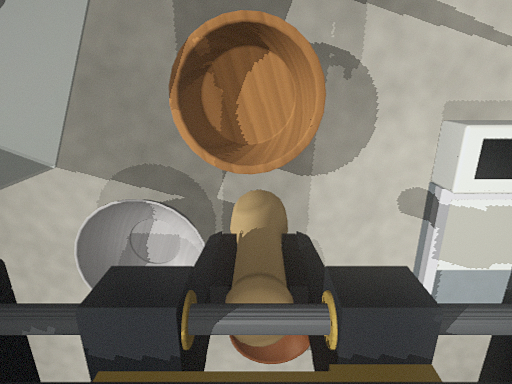

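```bash
python3 - <<'E'
from h import *
m={k:np.array(v) for k,v in json.load(open('w13.json')).items()}
print('floor',px(m,249.5,95,.015),'width',np.linalg.norm(px(m,202,95,.015)-px(m,297,95,.015)))
print('rim',px(m,247.5,92,.055),np.linalg.norm(px(m,170,92,.055)-px(m,325,92,.055)))
for z in(0,.1,.15,.2):print('box',z,px(m,55,167,z),px(m,82,5,z))
s=robot.camera_model('side');print(px(s,218,140,0),px(s,278,138,0))
for z in(.05,.1,.15):print(z,px(s,217,68,z))
print(proj(s,[[.637,.26,.055]]))
E
```

```text
floor [0.63565293 0.26604781 0.015     ] width 0.09538943735034552
rim [0.63877719 0.26789024 0.055     ] 0.13583169011541285
box 0 [0.47982211 0.44194646 0.        ] [0.65173289 0.44653164 0.        ]
box 0.1 [0.5296565  0.38790326 0.1       ] [0.65039086 0.39112347 0.1       ]
box 0.15 [0.5545737  0.36088165 0.15      ] [0.64971984 0.36341938 0.15      ]
box 0.2 [0.57949089 0.33386005 0.2       ] [0.64904882 0.33571529 0.2       ]
[4.73142700e-01 4.49711747e-01 1.11022302e-16] [0.7196649 0.4426322 0.       ]
0.05 [0.47763435 0.90187055 0.05      ]
0.1 [0.48081586 0.82039745 0.1       ]
0.15 [0.48399736 0.73892435 0.15      ]
[[262.26191432 161.7780833 ]]
```

```bash
python3 - <<'E'
from h import *
c=[.637,.267]
robot.servo_line([*c,.13],feed=.15)
robot.servo_line([*c,.068],feed=.08)
robot.pause(.15)
base,_=Fr(6);z=.068
print(base)
while z>.058:
    z-=.001
    robot.servo_line([*c,z],feed=.015);f,_=Fr(3,.02);f-=base
    print(round(z,4),f.round(2),robot.sense()['tool_pos'][2].round(4))
    if f[2]>2:break
a=robot.read_camera('wrist')[:,:,::-1]; cv2.imwrite('pics/w14.png',a)
s=robot.sense();print(s['t'],s['tool_pos'],s['moment'])
E
```

```text
[-1.88768636e-04  1.11160279e-01 -1.03829427e+00]
0.067 [0.3  0.28 0.51] 0.067
0.066 [0.06 0.39 0.33] 0.0659
0.065 [-0.21 -0.32 -0.34] 0.0649
0.064 [0.21 0.28 0.15] 0.0639
0.063 [0.05 0.46 0.34] 0.0629
0.062 [ 0.41 -0.23  0.25] 0.062
0.061 [ 0.05 -0.13  4.48] 0.0618
44.6583 [0.63754687 0.26725228 0.06173709] [-0.0188632  -0.0108588  -0.01651482]
```

View pics/w14.png

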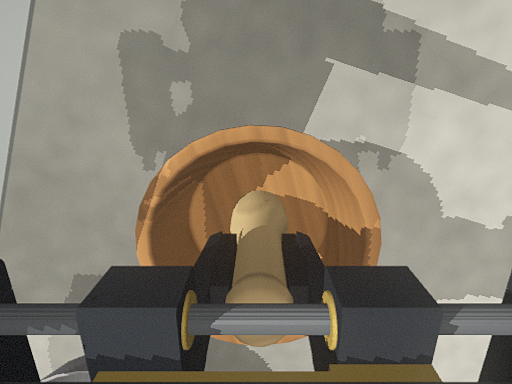

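Contact is at the expected height (floor 15 mm + 47 mm), with the foot inside on the floor. I'll relieve the load, open, and retreat straight up.

```bash
python3 - <<'E'
from h import *
c=[.637,.267]
robot.servo_line([*c,.0618],feed=.015)
robot.grip(0.65)
robot.pause(.2)
robot.servo_line([*c,.0618+.08],feed=.08)
robot.servo_line([.56,.235,.21],feed=.2)
robot.pause(.2)
a=robot.read_camera('wrist')[:,:,::-1]; cv2.imwrite('pics/w15.png',a)
for n in('side','scene'):cv2.imwrite(f'pics/{n}15.png',robot.read_camera(n)[:,:,::-1])
print(robot.sense()['t'],robot.sense()['grip_width'])
E
```

```text
47.95 0.6485250017556103
```

View pics/w15.png

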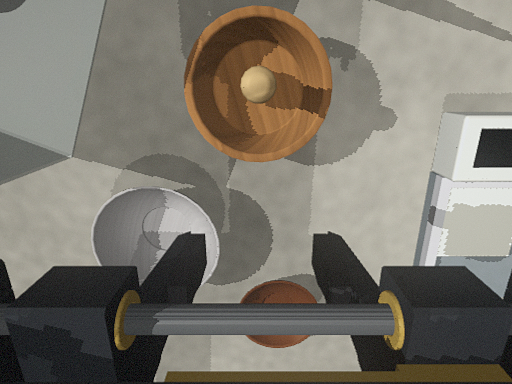

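View pics/scene15.png

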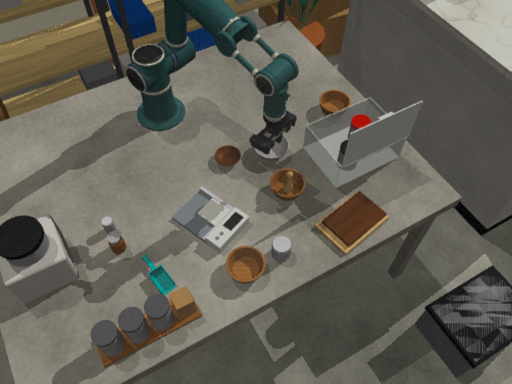

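```bash
python3 - <<'E'
from bench import robot
print(robot.hand_in(), robot.sense()['t'])
E
```

```text
the job is handed in; nothing more can be done
the job is handed in; nothing more can be done
```

The job is done and handed in at about 48 s of the 72 s allowed. The tile lies in the corner against both ledges, and the pestle stands upright in the mortar nearest the base.

- **Back ledge:** My first push jammed with only the tile's corner on the ledge at about 4.6 N. I backed off, pushed nearer the tile's open end so it turned square, then pressed to about 5.2 N.
- **Side ledge:** I slid the tile along the back ledge and pressed it to about 5 N.
- **Force limit:** The highest single (noisy) sensor reading was about 6.1 N along the push, before subtracting the near-zero resting reading. There was up to 2 N of vertical force besides, which leaves the total under the 8 N limit. The sensor noise was about 0.5 N.
- **Gripper:** Only the foot of the pestle touched the tile. The fingers stayed about 40 mm above it.

**Last checks:** A view from above after the second push showed no visible gap at either ledge. The pestle's foot met the mortar floor at the expected height. After release it stood upright near the mortar's centre, and the other objects looked undisturbed. My measured reader position was about 1 mm off along x, so I relied on contact force and the pictures, not coordinates.

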